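# Close up a lens train on the optical rail and lock it with the flip stop

## Task

The iris and the lens stand on saddle carriers on the optical rail, with two spacer blocks and a bare tail carrier behind them, short of the end stop. With the fingertips push on the bare tail carrier to slide the whole row along the rail as one train until it is fully home and closed up against the end stop, gently, without touching the carriers or mounts of the iris and the lens; then tip the flip stop over and press it fully down across the rail behind the tail carrier. Lift nothing off the rail, leave the things lying round the rail where they are, and finish with the hand clear.

Things in the scene. Friction and masses are not known exactly. Their poses are not given: they have to be found in the camera images.
- rail: aluminium optical rail fixed to the table, 315 mm long, 44 mm wide, 28 mm high. Origin in the middle of its underside, on the table; x along the rail towards the end stop, y to its left, the robot's side. The row rides on its top with 1.5 mm side play, friction about 0.3 (2 to 6 N to slide it); it starts 35 to 85 mm short of the end stop, its parts touching
- end_stop: steel plate 56 mm wide and 32 mm high screwed across the +x end of the rail; origin at the foot of its face that meets the row, on the rail top, 145 mm along the rail's x; axes as the rail's
- tail_carrier: bare black rail carrier at the tail of the row, farthest from the end stop; 45 mm along the rail, 56 mm wide, 26 mm high above the rail top, nine tapped holes in its flat top, a small steel screw head on the side away from the robot; skirts reach 13 mm down beside the rail. Loose; origin in the middle of its length and width, at the height of the rail top it rests on; axes as the rail's. Home (row closed up against the end stop) it lies at x = -42.5 mm in the rail's frame
- long_spacer: plain aluminium spacer saddle, 30 mm along the rail, 56 mm wide, 26 mm high, touching the lens carrier and the tail carrier. Loose; origin in the middle of its length and width, at the height of the rail top it rests on; axes as the rail's. Home (row closed up against the end stop) it lies at x = -5 mm in the rail's frame
- lens_carrier: black rail carrier, 60 mm along the rail, 56 mm wide, 22 mm high, that carries a lens in a black ring on a post (top about 217 mm above the rail top, ring 82 mm wide); not to be touched. Loose; origin in the middle of its length and width, at the height of the rail top it rests on; axes as the rail's. Home (row closed up against the end stop) it lies at x = 40 mm in the rail's frame
- short_spacer: plain aluminium spacer saddle, 25 mm along the rail, 56 mm wide, 26 mm high, between the iris carrier and the lens carrier. Loose; origin in the middle of its length and width, at the height of the rail top it rests on; axes as the rail's. Home (row closed up against the end stop) it lies at x = 82.5 mm in the rail's frame
- iris_carrier: black rail carrier, 50 mm along the rail, 56 mm wide, 22 mm high, that carries an iris diaphragm on a post (top about 205 mm above the rail top); the first of the row, next to the end stop; not to be touched. Loose; origin in the middle of its length and width, at the height of the rail top it rests on; axes as the rail's. Home (row closed up against the end stop) it lies at x = 120 mm in the rail's frame
- flip_stop (a joint): angle of the flip stop, an aluminium arm 22 mm wide (along the rail), 14 mm thick, 38 mm long from its hinge, in a dark bracket on the robot's side of the rail: 0 = fully down across the rail, 1.57 upright, starts at 1.7 to 2.05, leaning towards the robot. Its hinge friction (0.02 N m) holds it where it is left. Down, it stands 4 mm behind the home row; if the row is not home it lands on the tail carrier
- flip_hinge (a point): the flip stop's hinge axis (parallel to the rail), at the middle of the arm's width: fixed in the rail's frame at x = -80 mm, y = 44 mm, z = 52 mm
- flip_pad (a point): centre of the thin black thumb pad on the flip stop's arm near its tip, 29 mm from the hinge axis along the arm and 8.5 mm off it; moves with the arm. Down, it faces up at x = -80, y = 15, z = 60.5 mm in the rail's frame; with the arm up it faces the robot.
- post_1: steel pedestal post, 31 mm foot, 62 mm high, to the right of the rail's near end; a bystander, origin at the centre of its underside
- dark_bottle: small black dropper bottle, 38 mm wide, 90 mm high, near the post; a bystander, origin at the centre of its underside
- target_disc: flat round target in a black rim, 71 mm across, 14 mm high, to the left of the rail; a bystander, origin at the centre of its underside
- clear_case: small clear optics case, 48 x 70 x 26 mm, to the left of the rail; a bystander, origin at the centre of its underside
- pliers: red-handled pliers, 168 mm long, 14 mm high, lying farther left; a bystander, origin at the centre of its underside
- tweezers: fine tweezers, 117 mm long, 8 mm high, lying to the right of the rail, at the back; a bystander, origin at the centre of its underside

How it is judged:
On the way, in this order (a step that is already met when the one before it is completed fails the run):
1. the whole row is home against the end stop, the flip stop still up (x of iris_carrier in the frame of rail above 0.118 m and x of tail_carrier in the frame of rail above -0.0455 m and value of joint flip_stop above 1 rad), for 0.2 s.
2. the flip stop is pressed down across the rail behind the row (value of joint flip_stop below 0.06 rad), for 0.2 s.
At the end, for the whole second after the job is handed in: The lead (iris) carrier is within 2 mm of the end stop and the tail carrier within 3 mm of its closed-up place, all five parts sitting level (0.05 rad) and at rest on the rail, and the flip stop is down (within 0.06 rad) (x of iris_carrier in the frame of rail above 0.118 m and x of tail_carrier in the frame of rail above -0.0455 m and value of joint flip_stop below 0.06 rad and linear speed of each of iris_carrier, short_spacer, lens_carrier, long_spacer, tail_carrier below 0.01 m/s and angle between each of iris_carrier, short_spacer, lens_carrier, long_spacer, tail_carrier's own z axis and vertical below 0.05 rad); the robot touches nothing.
It fails at once if a part of the row was lifted more than 6 mm off the rail (z of any of iris_carrier, short_spacer, lens_carrier, long_spacer, tail_carrier in the frame of rail above 0.034 m).
It fails at once if the robot touched the iris, the lens or their carriers (contact force between any of the fingers, the arm and iris_carrier above 0.5 N or contact force between any of the fingers, the arm and lens_carrier above 0.5 N).
It fails at once if the row was rammed against the end stop (over 40 N) (contact force between iris_carrier and end_stop above 40 N).
It fails at once if a bystander was moved more than 15 mm (distance of any of post_1, dark_bottle, target_disc, clear_case, pliers, tweezers from where it was at the start of the episode above 0.015 m).
It also fails if it takes over 48 s, if anything falls off the work surface, if the arm or the gripper's body presses on something with over 40 N, if the wrist force passes 120 N, or if a joint passes its speed limit or range.

## Robot

A 6-joint arm with a two-finger parallel gripper is mounted at the origin on the work surface; the furniture and walls round the work are solid. World frame = base frame: x ahead of the robot, y to its left, z up, the work surface at z = 0. Lengths are in m, angles in rad, forces in N, time in s.
With the tool pointing down it reaches from about 0.325 to 0.9 m from the base axis. Payload 3.5 kg.
Tool frame: the origin (TCP) lies at the very end of the fingers, on their centre line; the grasp point (between the pads) lies manip.tcp_to_grasp behind it (manip.tcp_to_grasp is the distance from the TCP to the grasp point, in m); z points along the fingers, y is the line along which they close (so a half turn about z gives the same grasp; the last joint's range is limited). The gripper opens to 85 mm and grips with 20 to 120 N. Pads are 22 mm wide; open, the fingers measure 114 mm over their backs; the gripper's body (76 mm by 85 mm) begins 54 mm behind the grasp point. The pads swing forward as they close: fully open they stand 13 mm farther back than shut.
Start: joints at [-1.274, 0.276, -0.026, 1.268, 0, 1.467], TCP at [0.243, -0.576, 0.231] pointing down, gripper open.
Joint ranges: [-3.12, 3.12], [-0.85, 1.88], [-1.08, 1.24], [-1.95, 2.15], [-1.57, 1.53], [-3.14, 3.14]. Speed limits (rad/s): [2.57, 2.57, 3.14, 3.14, 3.14, 3.14].

## Interface

Orientations are given as a 3x3 rotation matrix whose columns are the frame's x, y, z axes.
In Python, from bench import manip gives the robot as it stands.
- The arm moves only by the tool carry_out, never from a script. Its argument "motion" is a list of rows, each a list of 5 numbers: the shift along the tool's x, y, z scaled (see below), then the turn about the tool's z scaled (see below), then the opening, from 0 (shut) to 1 (fully open). A call has 1 to 10 rows; each row is the pose to reach, as a shift and turn from the pose commanded when the call began, along the tool's axes at that moment; what a row does not reach only later rows make up. The controller multiplies each number of a shift by 0.3 m and each number of a turn by 1.5 rad. A row lasts 1/8 s, in which the tool goes at most 62.5 mm and 10.7 degrees, less where a joint would pass 70% of its speed; a pose out of reach is approached as far as the arm can. A call with a number of a shift or a turn outside -1 to 1 is refused whole. A call with a gripper value outside its range is refused whole. The fingers move at their own pace and stop on an object; the grip force is fixed at half the most. Time passes only in rows, so rows that repeat a pose let the fingers close. It gives the time, the measured TCP pose, the force, the opening and the grip force at its end, in the units of the state.
- manip.observe(): the state, without advancing time (a new reading comes with each control period).
- manip.capture(name): name is "side" or "top"; returns a dict with "image" (384x512x3 uint8, red, green, blue), "K" (3x3 intrinsics, pixels), "position" and "rotation" of the camera in the world. Camera axes: x right, y up, looking along -z (the intrinsics and any distortion apply to the point x, -y, -z); pixel columns grow to the right and rows downward; lengths in m; the calibration is good to about 2 mm. A picture is of the moment at which its call begins. There is no depth.
- manip.hand_in(): hands the job in; it is judged then, once.
The state is a dict: "clock": time; "q": joint angles; "qvel": joint speeds; "tau": joint torques, N m; "tool_pos": TCP position; "tool_rot": TCP orientation; "contact_force": force on the tool from outside, world axes, zero at the start; "moment": the same for the moment, N m; "opening": finger opening in m; "finger_force": force on a finger pad.
Only numpy, scipy, OpenCV 4.12 (cv2) and the standard library are available. Lean on these libraries where they do the work, as an engineer would, in place of code of your own. Each camera call takes 0.05 s, during which the arm holds its last target. There are 200 camera calls.

## Working session

There is one attempt and no reset: what is moved stays moved. The work goes in short steps, Python scripts to look and compute and a tool call to move; the robot and the scene stay as the last step left them, time stands still between calls to the robot, and variables do not carry over. Pictures are saved under pics/ and viewed, at most 10 in all, crops included, and the job is handed in when it is done.

Besides the shell and the picture viewer there is one more tool, called after "Call:" as name([rows], argument=value, ...), one row to a line, values as JSON. carry_out: Moves the arm, as the interface text tells. Shifts and turns lie within -1 to 1; 1 stands for 0.3 m of shift or 1.5 rad of turn. Its arguments: {"type":"object","properties":{"motion":{"type":"array"}},"required":["motion"]}

```bash
mkdir -p pics
python3 - <<'E'
from bench import manip
import cv2,pickle
s=manip.observe()
print({k:s[k] for k in s if k in('clock','tool_pos','tool_rot','contact_force','opening')},manip.tcp_to_grasp)
for n in('side','top'):
    c=manip.capture(n);pickle.dump(c,open(n+'.pkl','wb'));print(n,c['K'],c['position'],c['rotation'],[k for k in c])
    cv2.imwrite(f'pics/{n}0.png',cv2.resize(c['image'][:,:,::-1],(800,600),interpolation=cv2.INTER_CUBIC))
E
```

```text
{'clock': 0.0, 'tool_pos': array([ 0.24306063, -0.57495267,  0.2301365 ]), 'tool_rot': array([[ 9.21114020e-01,  3.89292340e-01, -6.60844917e-04],
       [ 3.89292831e-01, -9.21111510e-01,  2.16286136e-03],
       [ 2.33273501e-04, -2.24950411e-03, -9.99997443e-01]]), 'contact_force': array([0.10191452, 0.74982911, 0.09224131]), 'opening': 0.08530694396973468} 0.0187
side [[380.55044653   0.         257.18269565]
 [  0.         380.55044653 192.53658809]
 [  0.           0.           1.        ]] [-0.17094896  0.4142119   0.48229578] [[-4.32681743e-01  4.43354454e-01 -7.84998941e-01]
 [-9.01546729e-01 -2.12845178e-01  3.76710001e-01]
 [-6.71824632e-05  8.70708768e-01  4.91798980e-01]] ['image', 'K', 'position', 'rotation']
top [[376.86149172   0.         258.58299145]
 [  0.         376.86149172 187.82567126]
 [  0.           0.           1.        ]] [0.30422594 0.08651461 0.96507474] [[-0.18667684  0.95738984 -0.22035528]
 [-0.98240426 -0.18324106  0.03611895]
 [-0.00579822  0.22322053  0.97475072]] ['image', 'K', 'position', 'rotation']
```

View pics/side0.png

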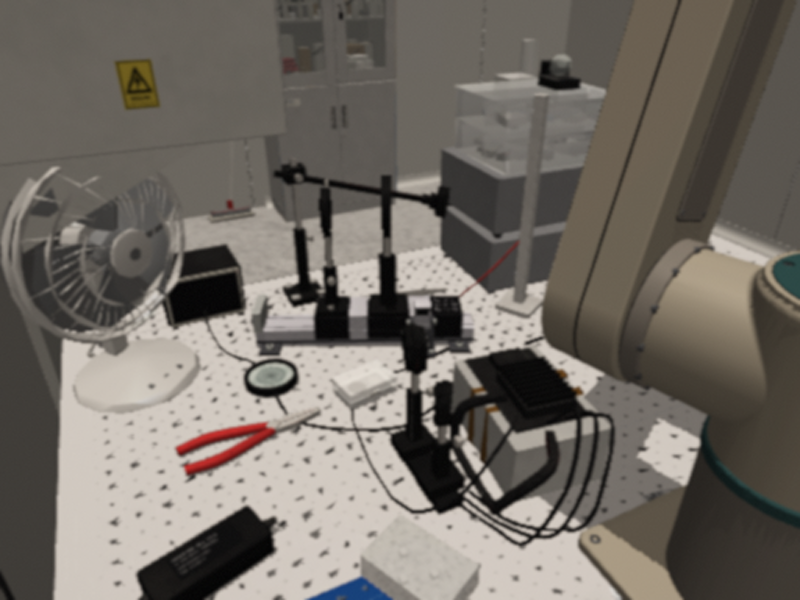

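View pics/top0.png

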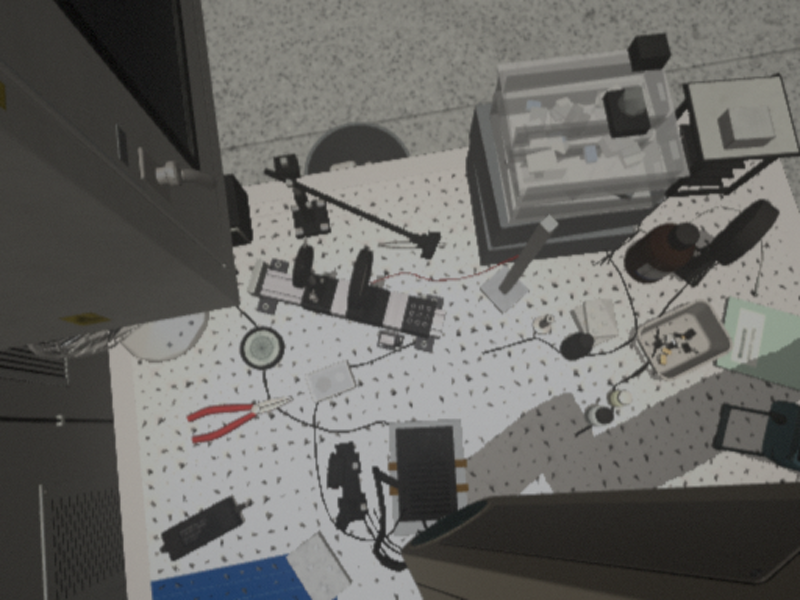

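The side view shows the row at (310–460, 315), the flip stop at about (425, 315) and the end stop at (260, 315). The top view shows the end stop at (263, 283), the tail carrier at (420, 318) and the flip stop at (390, 340). I'll zoom in for corners.

Run:
```python
import cv2,pickle
for n,(x,y,w,h) in dict(top=(150,150,140,84),side=(155,180,160,60)).items():
    im=pickle.load(open(n+'.pkl','rb'))['image'][y:y+h,x:x+w,::-1]
    f=800//w
    im=cv2.resize(im,None,fx=f,fy=f,interpolation=cv2.INTER_CUBIC)
    im=cv2.convertScaleAbs(im,alpha=1.3,beta=15)
    for i in range(0,w,10): cv2.line(im,(i*f,0),(i*f,4 if i%50 else 12),(0,0,255),1)
    cv2.imwrite(f'pics/{n}_z.png',im);print(n,f,im.shape)
```

```text
top 5 (420, 700, 3)
side 5 (300, 800, 3)
```

View pics/top_z.png

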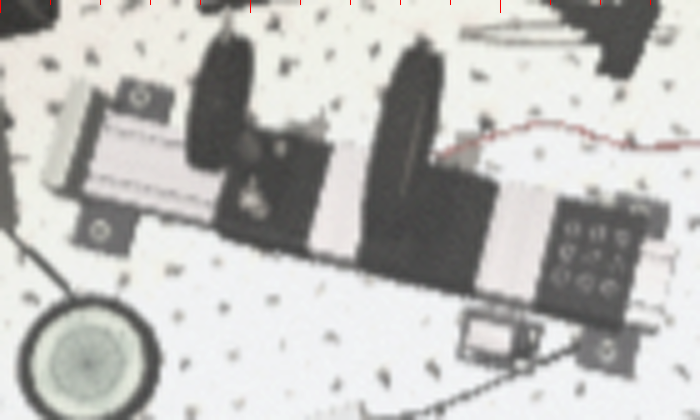

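View pics/side_z.png

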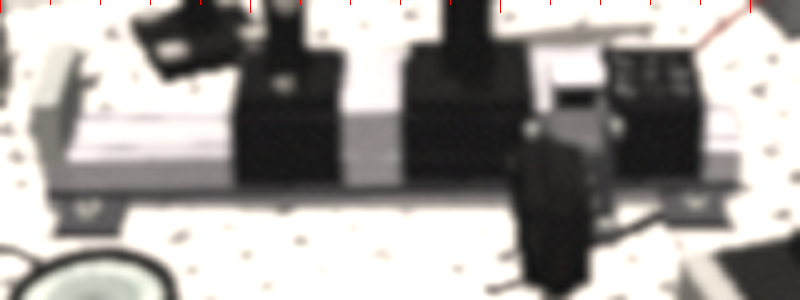

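The zoomed top crop (×5 from 150,150) shows the tail carrier's top corners at about (537,307), (622,322), (560,192) and (645,208), and the long spacer's edges at (475,290) and (500,180). In the side crop (×5 from 155,180) the tail top runs (610,108)–(700,112), with the flip stop's arm at (575,80).

```bash
cat > h.py <<'E'
import numpy as np,pickle
from scipy.optimize import least_squares
def proj(c,P):
    p=(np.atleast_2d(P)-c['position'])@c['rotation']
    u=np.c_[p[:,0],-p[:,1],-p[:,2]]@c['K'].T
    return u[:,:2]/u[:,2:]
def rail(p,Q):
    c,s=np.cos(p[2]),np.sin(p[2]);Q=np.atleast_2d(Q)
    return np.c_[p[0]+c*Q[:,0]-s*Q[:,1],p[1]+s*Q[:,0]+c*Q[:,1],Q[:,2]]
E
python3 - <<'E'
from h import *
C={n:pickle.load(open(n+'.pkl','rb')) for n in('top','side')}
O={'top':(150,150),'side':(155,180)}
# cam, pixel crop, (x home mm, y, z), moves with row
F=[('top',537,307,-20,28,54,1),('top',622,322,-65,28,54,1),('top',560,192,-20,-28,54,1),('top',645,208,-65,-28,54,1),
('top',475,290,10,28,54,1),('top',500,180,10,-28,54,1),('top',308,250,95,28,54,1),('top',333,140,95,-28,54,1),
('top',88,84,145,-28,60,0),('top',58,190,145,28,60,0),
('side',610,108,-20,28,54,1),('side',700,112,-65,28,54,1),('side',607,48,-20,-28,54,1),('side',695,50,-65,-28,54,1),
('side',342,112,95,28,54,1),('side',402,110,70,28,54,1),('side',740,152,-157.5+0,22,28,0)]
def res(p):
    r=[]
    for n,u,v,x,y,z,m in F:
        q=proj(C[n],rail(p,[(x/1e3-m*p[3]),y/1e3,z/1e3]))[0]
        r.append(q-(np.array([u,v])/5+O[n]-.4))
    return np.array(r).ravel()
for sel in [None]:
    s=least_squares(res,[.55,-.05,1.4,.06],x_scale=[.1,.1,.1,.01],loss='soft_l1')
    print(s.x);print(res(s.x).reshape(-1,2).round(1))
p=s.x;np.save('p.npy',p)
# flip arm hypotheses
for a in (1.7,1.85,2.05):
    ca,sa=np.cos(a),np.sin(a)
    for n in C:
        L=[]
        for w in(-.011,.011):
            for t in(-.007,.007):
                L.append([-.08+w,.044-.038*ca+t*sa,.052+.038*sa+t*ca])
        L.append([-.08,.044-.029*ca+.0085*sa,.052+.029*sa+.0085*ca])
        print(a,n,((proj(C[n],rail(p,L))-O[n]+.4)*5).round().tolist())
E
```

```text
[0.52155638 0.14495579 1.15510044 0.07660562]
[[-0.4 -1.2]
 [ 0.5 -0.1]
 [ 0.1  0.1]
 [ 0.8  0.8]
 [ 0.1 -0.5]
 [ 0.3 -0.2]
 [-0.1 -0.2]
 [ 0.6  0.4]
 [ 0.3 -0. ]
 [ 0.   0. ]
 [-0.9  0.8]
 [ 1.6 -0.3]
 [-2.1  0.5]
 [-0.3 -0.2]
 [ 0.1  0.9]
 [-0.4  1.1]
 [-0.3  0.2]]
1.7 top [[516.0, 314.0], [509.0, 343.0], [470.0, 304.0], [463.0, 333.0], [487.0, 341.0]]
1.7 side [[597.0, 55.0], [599.0, 75.0], [545.0, 56.0], [546.0, 76.0], [572.0, 95.0]]
1.85 top [[513.0, 326.0], [506.0, 355.0], [467.0, 315.0], [461.0, 344.0], [485.0, 350.0]]
1.85 side [[598.0, 62.0], [600.0, 86.0], [545.0, 63.0], [547.0, 87.0], [573.0, 104.0]]
2.05 top [[509.0, 342.0], [503.0, 370.0], [464.0, 332.0], [458.0, 359.0], [483.0, 361.0]]
2.05 side [[599.0, 74.0], [601.0, 103.0], [546.0, 75.0], [547.0, 103.0], [573.0, 118.0]]
```

Run:
```python
from h import *
C={n:pickle.load(open(n+'.pkl','rb')) for n in('top','side')}
def tri(t,s):
    f=lambda X:np.r_[proj(C['top'],X)[0]-np.array(t)*.64,proj(C['side'],X)[0]-np.array(s)*.64]
    r=least_squares(f,[.5,0,.1]);return r.x.round(3),round(r.cost,1)
for k,t,s in [('boomtip',(430,240),(442,203)),('boompost',(287,165),(293,172)),('standtop',(548,222),(540,97)),('standbase',(505,290),(520,303)),
  ('lens top',(370,250),(386,178)),('box top back',(425,425),(520,355))]: print(k,*tri(t,s))
from bench import manip
s=manip.observe();p=np.load('p.npy')
for q in [(-.170,0,.20),(-.170,0,.034)]:
    d=rail(p,q)[0]-s['tool_pos'];print(rail(p,q)[0],'tool',(s['tool_rot'].T@d).round(4))
ty=np.arctan2(s['tool_rot'][1,0],s['tool_rot'][0,0]);print('turn',-(p[2]-ty))
```

```text
boomtip [0.549 0.006 0.18 ] 0.8
boompost [0.684 0.184 0.212] 0.1
standtop [ 0.5   -0.114  0.327] 0.0
standbase [ 0.494 -0.115  0.01 ] 0.0
lens top [0.536 0.095 0.233] 2.4
box top back [0.295 0.048 0.083] 39.9
[ 0.45290585 -0.01056625  0.2       ] tool [ 0.413  -0.4382  0.0312]
[ 0.45290585 -0.01056625  0.034     ] tool [ 0.413  -0.4379  0.1972]
turn -0.7553115710624612
```

Call:
carry_out([
  [0.23,-0.33,-0.067,-0.1,0],
  [0.457,-0.667,-0.067,-0.2,0],
  [0.457,-0.667,-0.067,-0.35,0],
  [0.457,-0.667,-0.067,-0.503,0],
  [0.457,-0.667,-0.067,-0.503,0],
  [0.457,-0.667,-0.067,-0.503,0],
  [0.457,-0.667,-0.067,-0.503,0],
])

```text
clock: 0.98
tool_pos: [0.2916, -0.3384, 0.2512]
tool_rot: [[0.406, 0.914, -0.0], [0.914, -0.406, 0.0], [0.0, -0.0, -1.0]]
contact_force: [0.3, -0.9, 0.6]
opening: 0.0001
finger_force: 0.0
```

```bash
cat >> h.py <<'E'
def go(*Q):
    from bench import manip
    s=manip.observe();p=np.load('p.npy');R=s['tool_rot']
    ty=np.arctan2(R[1,0],R[0,0])
    c,sn=np.cos(p[2]),np.sin(p[2]);d=s['tool_pos']-[p[0],p[1],0]
    print('t',round(s['clock'],2),'pos',s['tool_pos'].round(4),'rail mm',(1e3*np.array([c*d[0]+sn*d[1],-sn*d[0]+c*d[1],d[2]])).round(1),'F',s['contact_force'].round(1),'open',round(s['opening'],4),'turn/1.5',round((ty-p[2])/1.5,3))
    for q in Q: print('->',q,(R.T@(np.array(q)-s['tool_pos'])/.3).round(3))
E
python3 -c "
from h import *
p=np.load('p.npy')
go((.34,-.1,.25),rail(p,(-.17,.004,.2))[0])"
```

```text
t 0.97 pos [ 0.2916 -0.3384  0.2512] rail mm [-535.    15.2  251.2] F [ 0.3 -0.9  0.6] open 0.0001 turn/1.5 -0.002
-> (0.34, -0.1, 0.25) [ 0.792 -0.175  0.004]
-> [ 0.44924651 -0.00895095  0.2       ] [1.217 0.034 0.171]
```

Call:
carry_out([
  [0.2,-0.05,0,0,0],
  [0.4,-0.1,0,0,0],
  [0.6,-0.14,0,0,0],
  [0.79,-0.175,0,0,0],
  [0.9,-0.1,0,0,0],
  [1,-0.05,0,0,0],
  [1,-0.05,0,0,0],
])

```text
clock: 1.85
tool_pos: [0.4008, -0.0572, 0.2513]
tool_rot: [[0.403, 0.915, -0.0], [0.915, -0.403, 0.0], [0.0, -0.0, -1.0]]
contact_force: [-0.4, 0.6, -0.5]
opening: -0.0002
finger_force: 0.0
```

```bash
python3 -c "
from h import *
p=np.load('p.npy')
go(rail(p,(-.17,.003,.1))[0],rail(p,(-.17,.003,.036))[0])"
```

```text
t 1.85 pos [ 0.4008 -0.0572  0.2513] rail mm [-233.7   28.8  251.3] F [-0.4  0.6 -0.5] open -0.0002 turn/1.5 0.0
-> [ 0.45016134 -0.00935477  0.1       ] [0.212 0.086 0.504]
-> [ 0.45016134 -0.00935477  0.036     ] [0.212 0.087 0.718]
```

Call:
carry_out([
  [0.1,0.04,0,0,0],
  [0.212,0.086,0,0,0],
  [0.212,0.086,0.2,0,0],
  [0.212,0.086,0.4,0,0],
  [0.212,0.086,0.55,0,0],
  [0.212,0.086,0.65,0,0],
  [0.212,0.086,0.715,0,0],
  [0.212,0.086,0.715,0,0],
])

```text
clock: 2.85
tool_pos: [0.4464, -0.0107, 0.0354]
tool_rot: [[0.407, 0.914, -0.005], [0.914, -0.407, 0.0], [-0.002, -0.005, -1.0]]
contact_force: [-0.6, -0.0, 0.5]
opening: 0.0
finger_force: 0.0
```

Run:
```python
from h import *
from bench import manip
import cv2
go()
c=manip.capture('top');a=c['image'][150:234,150:290,::-1];b=manip.capture('side')['image'][170:242,165:305,::-1]
cv2.imwrite('pics/a.png',cv2.resize(np.vstack([a,b]),None,fx=3.8,fy=3.8,interpolation=cv2.INTER_CUBIC))
```

```text
t 2.85 pos [ 0.4464 -0.0107  0.0354] rail mm [-172.8    5.9   35.4] F [-0.6 -0.   0.5] open 0.0 turn/1.5 -0.002
```

View pics/a.png

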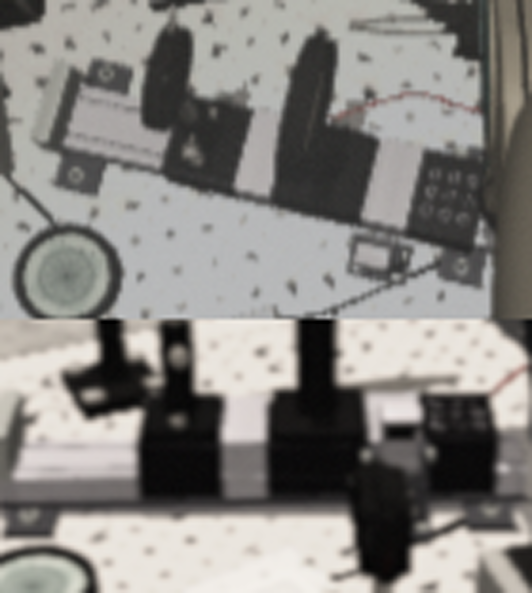

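The row is unmoved and the hand sits just behind the tail at the right edge. Starting the slow push.

Call:
carry_out([
  [0.02,0.01,0,0,0],
  [0.04,0.01,0,0,0],
  [0.06,0.01,0,0,0],
  [0.08,0.01,0,0,0],
  [0.1,0.01,0,0,0],
  [0.12,0.01,0,0,0],
])

```text
clock: 3.7
tool_pos: [0.4659, 0.0219, 0.0369]
tool_rot: [[0.405, 0.914, -0.0], [0.914, -0.405, -0.001], [-0.001, -0.0, -1.0]]
contact_force: [-1.1, -3.6, 2.3]
opening: 0.0002
finger_force: 1.9
```

```bash
python3 -c "
from h import *
go()"
```

```text
t 3.7 pos [0.4659 0.0219 0.0369] rail mm [-135.1    1.3   36.9] F [-1.1 -3.6  2.3] open 0.0002 turn/1.5 -0.001
```

Call:
carry_out([
  [0.02,0,0,0,0],
  [0.04,0,0,0,0],
  [0.06,0,0,0,0],
  [0.08,0,0,0,0],
  [0.1,0,0,0,0],
  [0.115,0,0,0,0],
  [0.13,0,0,0,0],
  [0.135,0,0,0,0],
  [0.14,0,0,0,0],
])

```text
clock: 4.82
tool_pos: [0.4829, 0.0602, 0.0369]
tool_rot: [[0.405, 0.914, -0.0], [0.914, -0.405, -0.0], [-0.0, -0.0, -1.0]]
contact_force: [-1.3, -3.2, 2.5]
opening: -0.0002
finger_force: 1.9
```

Run:
```python
from h import *
from bench import manip
import cv2
go()
c=manip.capture('top');a=c['image'][150:234,150:290,::-1];b=manip.capture('side')['image'][170:242,165:305,::-1]
cv2.imwrite('pics/b.png',cv2.resize(np.vstack([a,b]),None,fx=3.8,fy=3.8,interpolation=cv2.INTER_CUBIC))
```

```text
t 4.83 pos [0.4829 0.0602 0.0369] rail mm [-93.1   1.2  36.9] F [-1.3 -3.2  2.5] open -0.0002 turn/1.5 -0.001
```

View pics/b.png

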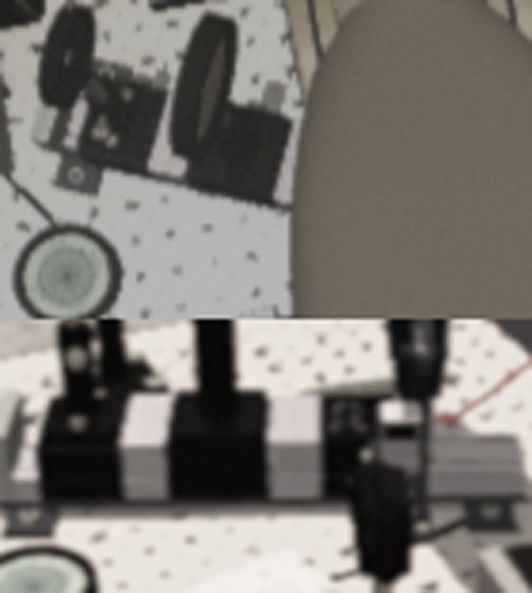

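The train is moving together, with a gap of roughly 15 mm left at the end stop (about x=30 in the side crop). Continuing more slowly.

Call:
carry_out([
  [0.01,0,0,0,0],
  [0.02,0,0,0,0],
  [0.027,0,0,0,0],
  [0.033,0,0,0,0],
  [0.036,0,0,0,0],
  [0.039,0,0,0,0],
  [0.042,0,0,0,0],
  [0.045,0,0,0,0],
])

```text
clock: 5.92
tool_pos: [0.4883, 0.0726, 0.0369]
tool_rot: [[0.405, 0.914, -0.0], [0.914, -0.405, 0.0], [-0.0, -0.0, -1.0]]
contact_force: [-1.6, -3.4, 1.3]
opening: 0.0001
finger_force: 1.8
```

Call:
carry_out([
  [0.003,0,0,0,0],
  [0.006,0,0,0,0],
  [0.009,0,0,0,0],
  [0.009,0,0,0,0],
])

```text
clock: 6.42
tool_pos: [0.4893, 0.0748, 0.0369]
tool_rot: [[0.405, 0.914, -0.0], [0.914, -0.405, -0.001], [-0.001, -0.0, -1.0]]
contact_force: [-1.3, -4.3, 1.7]
opening: -0.0002
finger_force: 2.5
```

```bash
python3 -c "
from h import *
go()"
```

```text
t 6.42 pos [0.4893 0.0748 0.0369] rail mm [-77.2   1.2  36.9] F [-1.3 -4.3  1.7] open -0.0002 turn/1.5 -0.001
```

Force is still only sliding level, so I'll go on in sub-millimetre rows.

Call:
carry_out([
  [0.003,0,0,0,0],
  [0.006,0,0,0,0],
  [0.006,0,0,0,0],
])

```text
clock: 6.8
tool_pos: [0.4893, 0.0748, 0.0369]
tool_rot: [[0.405, 0.914, -0.002], [0.914, -0.405, -0.005], [-0.005, 0.0, -1.0]]
contact_force: [-3.5, -9.6, 4.3]
opening: -0.0001
finger_force: 4.9
```

Call:
carry_out([
  [0.002,0,0,0,0],
  [0.004,0,0,0,0],
  [0.004,0,0,0,0],
])

```text
clock: 7.18
tool_pos: [0.4893, 0.0748, 0.0369]
tool_rot: [[0.406, 0.914, -0.003], [0.914, -0.406, -0.008], [-0.008, 0.001, -1.0]]
contact_force: [-4.9, -12.1, 4.3]
opening: 0.0001
finger_force: 6.6
```

The row is home: the hand stopped at -77.2 mm and the force rose to about 13 N. Backing off, then going up.

Call:
carry_out([
  [-0.02,0,0,0,0],
  [-0.05,0,0,0,0],
  [-0.05,0,-0.1,0,0],
  [-0.05,0,-0.25,0,0],
  [-0.03,0,-0.4,0,0],
  [-0.03,0,-0.4,0,0],
])

```text
clock: 7.92
tool_pos: [0.4912, 0.0702, 0.1614]
tool_rot: [[0.404, 0.915, 0.01], [0.915, -0.404, 0.002], [0.006, 0.009, -1.0]]
contact_force: [0.1, -0.1, -0.9]
opening: -0.0001
finger_force: 0.0
```

Run:
```python
from h import *
C={n:pickle.load(open(n+'.pkl','rb')) for n in('top','side')}
def tri(t,s):
    f=lambda X:np.r_[proj(C['top'],X)[0]-np.array(t)*.64,proj(C['side'],X)[0]-np.array(s)*.64]
    r=least_squares(f,[.3,.1,.1]);return r.x.round(3),round(r.cost,1)
print(tri((345,450),(415,325)))
p=np.load('p.npy')
go(rail(p,(-.083,.095,.155))[0],rail(p,(-.083,.095,.074))[0])
```

```text
(array([0.293, 0.175, 0.159]), np.float64(0.8))
t 7.92 pos [0.4912 0.0702 0.1614] rail mm [-80.6  -2.4 161.4] F [ 0.1 -0.1 -0.9] open -0.0001 turn/1.5 -0.0
-> [0.40112939 0.10738797 0.155     ] [-0.008 -0.325  0.018]
-> [0.40112939 0.10738797 0.074     ] [-0.01  -0.327  0.288]
```

Call:
carry_out([
  [-0.005,-0.16,0,0,0],
  [-0.008,-0.327,0,0,0],
  [-0.008,-0.327,0,0,0],
  [-0.008,-0.327,0.15,0,0],
  [-0.008,-0.327,0.285,0,0],
  [-0.008,-0.327,0.285,0,0],
  [-0.008,-0.327,0.285,0,0],
])

```text
clock: 8.8
tool_pos: [0.3976, 0.1071, 0.0721]
tool_rot: [[0.405, 0.914, 0.001], [0.914, -0.405, 0.0], [0.001, 0.001, -1.0]]
contact_force: [-0.3, 0.6, 0.0]
opening: 0.0001
finger_force: 0.0
```

Run:
```python
from h import *
from bench import manip
import cv2
p=np.load('p.npy')
go(*[rail(p,(-.083,y,z))[0] for y,z in [(.073,.074),(.05,.078),(.035,.082),(.02,.076),(.018,.066),(.018,.058)]])
c=manip.capture('top');a=c['image'][150:234,150:290,::-1];b=manip.capture('side')['image'][170:242,145:285,::-1]
cv2.imwrite('pics/c.png',cv2.resize(np.vstack([a,b]),None,fx=3.8,fy=3.8,interpolation=cv2.INTER_CUBIC))
```

```text
t 8.8 pos [0.3976 0.1071 0.0721] rail mm [-84.7  98.1  72.1] F [-0.3  0.6  0. ] open 0.0001 turn/1.5 -0.001
-> [0.42125577 0.09850378 0.074     ] [ 0.006  0.084 -0.006]
-> [0.44229699 0.08921577 0.078     ] [ 0.006  0.16  -0.019]
-> [0.45601952 0.08315837 0.082     ] [ 0.006  0.21  -0.033]
-> [0.46974206 0.07710097 0.076     ] [ 0.006  0.26  -0.013]
-> [0.47157173 0.07629332 0.066     ] [0.006 0.267 0.021]
-> [0.47157173 0.07629332 0.058     ] [0.006 0.267 0.047]
```

View pics/c.png

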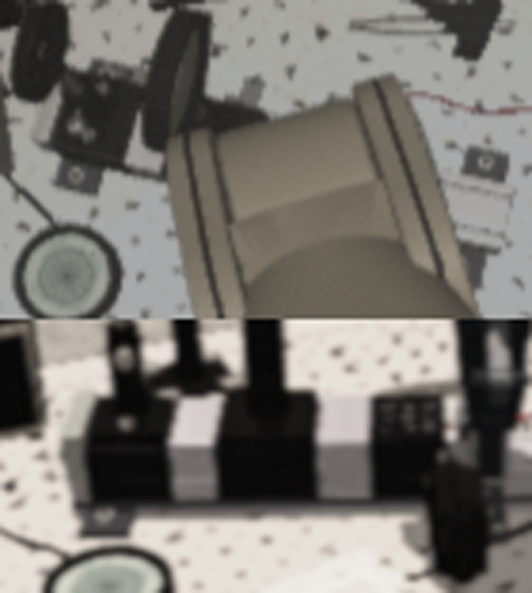

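The row is closed up against the end stop (side crop, x=85) and the flip stop is still up. The finger is on its robot side, so I'll tip it over now.

Call:
carry_out([
  [0.006,0.05,-0.006,0,0],
  [0.006,0.084,-0.006,0,0],
  [0.006,0.11,-0.01,0,0],
  [0.006,0.135,-0.015,0,0],
  [0.006,0.16,-0.02,0,0],
  [0.006,0.185,-0.02,0,0],
  [0.006,0.21,-0.013,0,0],
  [0.006,0.235,-0.005,0,0],
])

```text
clock: 9.9
tool_pos: [0.462, 0.08, 0.0727]
tool_rot: [[0.405, 0.915, -0.0], [0.915, -0.405, 0.0], [-0.0, -0.0, -1.0]]
contact_force: [-0.2, 0.9, 0.6]
opening: -0.0002
finger_force: 0.3
```

Run:
```python
from h import *
p=np.load('p.npy')
go(*[rail(p,(-.083,y,z))[0] for y,z in [(.02,.07),(.02,.058)]])
```

```text
t 9.9 pos [0.462  0.08   0.0727] rail mm [-83.5  28.3  72.7] F [-0.2  0.9  0.6] open -0.0002 turn/1.5 -0.001
-> [0.46974206 0.07710097 0.07      ] [0.002 0.028 0.009]
-> [0.46974206 0.07710097 0.058     ] [0.002 0.028 0.049]
```

Call:
carry_out([
  [0,0.02,0.01,0,0],
  [0,0.03,0.02,0,0],
  [0,0.03,0.03,0,0],
  [0,0.03,0.04,0,0],
  [0,0.03,0.046,0,0],
  [0,0.03,0.052,0,0],
  [0,0.03,0.055,0,0],
  [0,0.03,0.055,0,0],
])

```text
clock: 10.9
tool_pos: [0.4704, 0.0765, 0.0598]
tool_rot: [[0.404, 0.915, 0.001], [0.915, -0.404, -0.001], [-0.0, 0.001, -1.0]]
contact_force: [-7.8, -1.0, 26.1]
opening: 0.0004
finger_force: 13.0
```

```bash
python3 -c "
from h import *
go()"
```

```text
t 10.9 pos [0.4704 0.0765 0.0598] rail mm [-83.3  19.1  59.8] F [-7.8 -1.  26.1] open 0.0004 turn/1.5 -0.0
```

It's pressed solid at z = 59.8 mm with 26 N. Holding briefly, then clearing straight up.

Call:
carry_out([
  [0,0,0,0,0],
  [0,0,0,0,0],
  [0,0,-0.05,0,0],
  [0,0,-0.2,0,0],
  [0,0,-0.4,0,0],
  [0,0,-0.45,0,0],
])

```text
clock: 11.65
tool_pos: [0.4725, 0.0767, 0.1957]
tool_rot: [[0.404, 0.915, 0.008], [0.915, -0.404, 0.0], [0.003, 0.007, -1.0]]
contact_force: [-0.9, 0.5, 0.2]
opening: 0.0001
finger_force: 0.0
```

Call:
carry_out([
  [-0.15,-0.1,-0.05,0,0],
  [-0.3,-0.2,-0.1,0,0],
  [-0.5,-0.25,-0.1,0,0],
  [-0.65,-0.25,-0.1,0,0],
  [-0.65,-0.25,-0.1,0,0],
  [-0.65,-0.25,-0.1,0,0],
])

```text
clock: 12.4
tool_pos: [0.322, -0.0711, 0.2208]
tool_rot: [[0.405, 0.914, -0.001], [0.914, -0.405, 0.001], [0.001, -0.001, -1.0]]
contact_force: [0.1, 0.4, 0.0]
opening: -0.0
finger_force: 0.0
```

Run:
```python
from h import *
from bench import manip
import cv2
go()
c=manip.capture('top');a=c['image'][150:234,150:290,::-1];b=manip.capture('side')['image'][170:242,145:285,::-1]
cv2.imwrite('pics/d.png',cv2.resize(np.vstack([a,b]),None,fx=3.8,fy=3.8,interpolation=cv2.INTER_CUBIC))
```

```text
t 12.4 pos [ 0.322  -0.0711  0.2208] rail mm [-278.2   95.3  220.8] F [0.1 0.4 0. ] open -0.0 turn/1.5 -0.001
```

View pics/d.png

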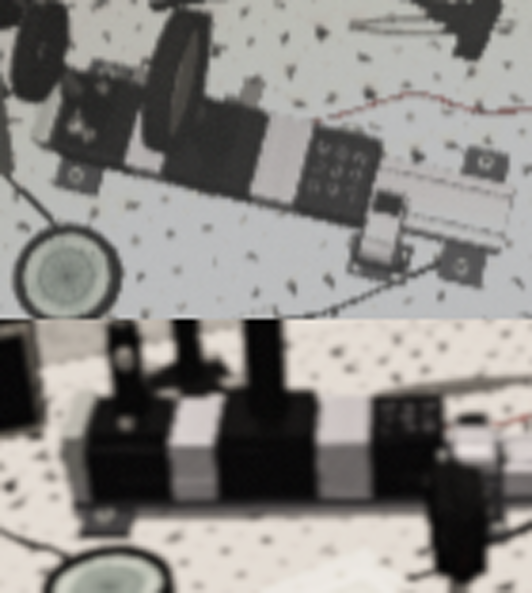

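The row is home and closed up, the flip stop lies flat across the rail behind the tail (top crop, 385,215), and the hand is clear.

```bash
python3 -c "
from bench import manip
print(manip.hand_in())"
```

```text
the job is handed in; nothing more can be done
None
```

The job is handed in: the last pictures show the row closed up against the end stop, the flip stop flat across the rail behind the tail carrier, and the hand clear (12.4 s on the clock; hand-in returned no verdict).

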